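# Fasten the kit chest and tag it

### The arm

A 7-joint arm with a two-finger parallel gripper is mounted at the origin on the work surface. World frame = base frame: x ahead of the robot, y to its left, z up, the work surface at z = 0. Lengths are in m, angles in degrees, forces in N, time in s.
With the tool pointing down it reaches from about 0.425 to 0.875 m from the base axis. Payload 4.7 kg.
Tool frame: the origin (TCP) lies at the very end of the fingers, on their centre line; the grasp point (between the pads) lies 19 mm behind it (env.grip_point_offset is the distance from the TCP to the grasp point, in m); z points along the fingers, y is the line along which they close (so a half turn about z gives the same grasp; the last joint's range is limited). The gripper opens to 87 mm and grips with 3 to 60 N. Pads are 19 mm wide; open, the fingers measure 117 mm over their backs; the gripper's body (75 mm by 190 mm) begins 51 mm behind the grasp point.
Start: joints at [-66.687, 18.392, -4.016, 83.108, 1.295, 78.541, -3.26], TCP at [0.249, 0.601, 0.223] pointing down, gripper open.
Joint ranges: [-163.93, 163.93], [-17.29, 119.83], [-79.2, 71.16], [3.27, 140.29], [-89.18, 269.18], [5.43, 117.66], [-154.24, 154.24]. Speed limits (degrees/s): [147.25, 147.25, 180, 180, 180, 180, 180].

### API

Orientations are given as [roll, pitch, yaw] about the fixed x, y, z axes, in that order (R = Rz(yaw) Ry(pitch) Rx(roll)).
In Python, from cell import env gives the robot as it stands.
- The arm moves only by the tool jog_arm, never from a script. Its argument "motion" is a list of rows, each an object of numbers: "x", "y", "z": the shift along the tool's x, y, z in cm; "ax", "ay", "az": the turn, a rotation vector about the tool's x, y, z in degrees. In form: [{"x": .., "y": .., "z": .., "ax": .., "ay": .., "az": ..}, ...]. A call has exactly 5 rows; each row shifts and turns the commanded pose from where the row before left it, along the tool's axes as they then stand; what a row does not reach is not made up. A row lasts 1/10 s, in which the tool goes at most 50 mm and 8.59 degrees, less where a joint would pass 70% of its speed; a pose out of reach is approached as far as the arm can. A call is refused whole if a number of a shift passes 5 or a number of a turn 8.59, either way. A call with a gripper value outside its range is refused whole. "claw" is the gripper command: -1 is shut, 1 is fully open, values between are in proportion, set as the call begins (left out, the last holds). The fingers move at their own pace and stop on an object; "squeeze" is the grip in N (left out, the last holds). Time passes only in rows, so rows that do not move let the fingers close, or fill a call up. It gives the time, the measured TCP pose, the force, the opening and the grip force at its end, in the units of the state.
- env.get_obs(): the state, without advancing time (a new reading comes with each control period).
- env.read_camera(name): name is "side" or "top"; returns the picture (384x512x3 uint8, red, green, blue); there is no depth.
- env.camera_params(name): a dict with "fx", "fy", "cx", "cy" (pixels), "k1" (the pictures are not rectified: a ray, as slopes to the right and down, at radius r is drawn at 1 + k1 r^2 times it, then the intrinsics apply), "extrinsics" (4x4, takes a point from world to camera coordinates). Camera axes: x right, y up, looking along -z (the intrinsics and any distortion apply to the point x, -y, -z); pixel columns grow to the right and rows downward; lengths in m; the calibration is good to about 2 mm. A picture is of the moment at which its call begins. camera_params takes no time and is no camera call.
- env.sign_off(): hands the job in; it is judged then, once.
The state is a dict: "time_s": time; "qpos": joint angles; "joint_velocities": joint speeds; "effort": joint torques, N m; "tool_pos": TCP position; "tool_rot": TCP orientation; "force": force on the tool from outside, world axes, zero at the start; "wrist_torque": the same for the moment, N m; "grip_width": finger opening in m; "grasp_force": force on a finger pad.
Only numpy, scipy, OpenCV 4.12 (cv2) and the standard library are available. Lean on these libraries where they do the work, as an engineer would, in place of code of your own. Each camera call takes 0.05 s, during which the arm holds its last target. There are 200 camera calls.

### The job

The classroom's science-kit chest still has its steel hasp standing open. Fold the hasp over and press it down flat on the lid so that the post comes up through its slot, and then hang the long wooden tag by its big hole on that post, lying down on the hasp, and let it go. Leave the flask, the toy car, the board eraser and the round disc where they are.

Things in the scene. Friction and masses are not known exactly. Their poses are not given: they have to be found in the camera images.
- hasp (a joint): Angle of the hasp: 0 = closed, flat on the lid, slot over the post; grows as it opens (pi/2 = straight up, more = leaning out beyond the chest's front, stop at 2.6). The hinge is stiff (0.12 N m of friction; strap 150 g): the hasp stays wherever it is left, does not fall shut by itself and has to be pushed all the way down; a few newtons are enough.
- hinge (a point): Middle of the hasp's hinge line, 10 mm in from the upper front edge of the plywood kit chest and 4.5 mm above its flat top. The chest is fixed, 220 mm deep (x) x 270 mm wide (y) x 100 mm high, with its centre 100 mm from here along this point's +x. Axes: x level, from the hinge across the chest's top to the post (the way the closed hasp points), y along the hinge line, z up.
- hasp_end (a point): Middle of the free end of the hasp, a plain steel strap 112 mm long from the hinge, 44 mm wide, 5 mm thick. Its slot, 26 mm long and 18 mm wide, lies 66 to 92 mm from the hinge. Axes: x along the strap from hinge to free end, y along the hinge line.
- post_foot (a point): Foot of the upright steel post, at its centre, on the chest's flat top, 75 mm from the hinge along x. The post is 12 mm in diameter and 35 mm high with a tapered tip. The closed hasp's upper face lies 7 mm above this point. Axes as hinge.
- tag_center (a point): Centre (half-way up) of the loose long wooden tag, 130 x 46 x 10 mm, 30 to 70 g, lying flat on a fixed grey felt pad (240 x 160 mm, 4 mm thick); its underside is 5 mm below this point. Axes: x along its length towards the end with the hole, y across its width, z up.
- tag_hole (a point): Centre (half-way up) of the tag's round through hole, 24 mm in diameter, 38 mm from tag_center along the tag's x. Hung on the post and lying on the closed hasp, this point is 12 mm above post_foot.
- flask: Bystander: steel drinking flask standing on the work surface beside the hasp's swing, 66 mm in diameter, 190 mm high, origin at the centre of its underside.
- car: Bystander: toy car kit, about 90 x 60 x 55 mm, on the work surface on the other side of the hasp's swing, origin on the work surface below its centre; x along its length.
- eraser: Bystander: board eraser lying on the chest's lid behind the post, 50 (x) x 110 (y) x 35 mm high, origin at the centre of its underside.
- disc: Bystander: round wooden disc, 64 mm in diameter, 10 mm thick, without a big hole, on the same felt pad; origin at the centre of its underside.
Mind the look-alikes: they are no part of the job. Leave any purple look-alike of the part that bears tag_center alone.

How it is judged:
By the outcome, as a careful person would: the job done as asked, in the order asked, and still so for the second after the job is handed in, with the robot touching nothing.
It also fails if it takes over 58 s, if anything falls off the work surface, if the arm or the gripper's body presses on something with over 40 N, if the wrist force passes 120 N, or if a joint passes its speed limit or range.

## Working session

There is one attempt and no reset: what is moved stays moved. The work goes in short steps, Python scripts to look and compute and a tool call to move; the robot and the scene stay as the last step left them, time stands still between calls to the robot, and variables do not carry over. Pictures are saved under pics/ and viewed, at most 10 in all, crops included, and the job is handed in when it is done.

Besides the shell and the picture viewer there is one more tool, called after "Call:" by a JSON object that holds its "op" and its "data", one argument or row to a line. jog_arm: Moves the arm, as the interface text tells. Its arguments: {"type":"object","properties":{"motion":{"type":"array"},"claw":{"type":"number"},"squeeze":{"type":"number"}},"required":["motion"]}

```bash
mkdir -p pics
cat > h.py <<'E'
import numpy as np, cv2
from cell import env
from scipy.spatial.transform import Rotation as R
def ray(cam,u,v):
    p=env.camera_params(cam); E=np.array(p["extrinsics"])
    x=(u-p["cx"])/p["fx"]; y=(v-p["cy"])/p["fy"]
    rd=np.hypot(x,y); r=rd
    for _ in range(30): r=rd/(1+p["k1"]*r*r)
    s=r/rd if rd>0 else 1
    d=E[:3,:3].T@np.array([x*s,-y*s,-1]); c=-E[:3,:3].T@E[:3,3]
    return c,d
def atz(cam,u,v,z):
    c,d=ray(cam,u,v); return c+d*(z-c[2])/d[2]
def tri(u1,v1,u2,v2):
    a,d=ray("top",u1,v1); b,e=ray("side",u2,v2)
    t=np.linalg.lstsq(np.c_[d,-e],b-a,rcond=None)[0]
    p,q=a+d*t[0],b+e*t[1]; return (p+q)/2,np.linalg.norm(p-q)
def proj(cam,P):
    p=env.camera_params(cam); E=np.array(p["extrinsics"])
    c=E[:3,:3]@np.array(P)+E[:3,3]; x,y=c[0]/-c[2],-c[1]/-c[2]
    k=1+p["k1"]*(x*x+y*y); return np.array([p["cx"]+p["fx"]*x*k,p["cy"]+p["fy"]*y*k])
def snap(cam,name,crop=None,s=1):
    im=env.read_camera(cam)[:,:,::-1]
    cv2.imwrite(f"pics/{name}_raw.png",im)
    if crop: x0,y0,x1,y1=crop; im=im[y0:y1,x0:x1]
    cv2.imwrite(f"pics/{name}.png",cv2.resize(im,None,fx=s,fy=s,interpolation=cv2.INTER_CUBIC))
E
python3 - <<'E'
from h import *
snap("top","t0",s=1.5);snap("side","s0",s=1.5)
for c in("top","side"):
    p=env.camera_params(c);E=np.array(p["extrinsics"]);print(c,p["fx"],p["k1"],-E[:3,:3].T@E[:3,3])
o=env.get_obs();print(o["tool_pos"],o["tool_rot"],o["grip_width"],o["time_s"])
E
```

```text
top 429.18369804724085 -0.02309575439462806 [ 0.45308171 -0.03551404  1.42202169]
side 391.6382171102023 -0.12705332738461425 [ 0.22005984 -0.7864974   0.70084676]
[0.24865093 0.60002893 0.2215667 ] [-1.79901284e+02  5.89651309e-03  1.57497087e+02] 0.08682082185237856 0.1
```

View pics/t0.png

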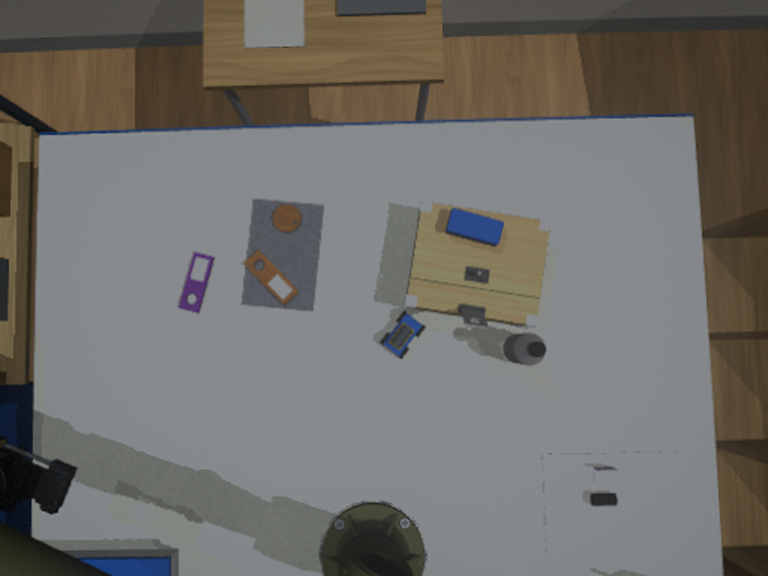

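View pics/s0.png

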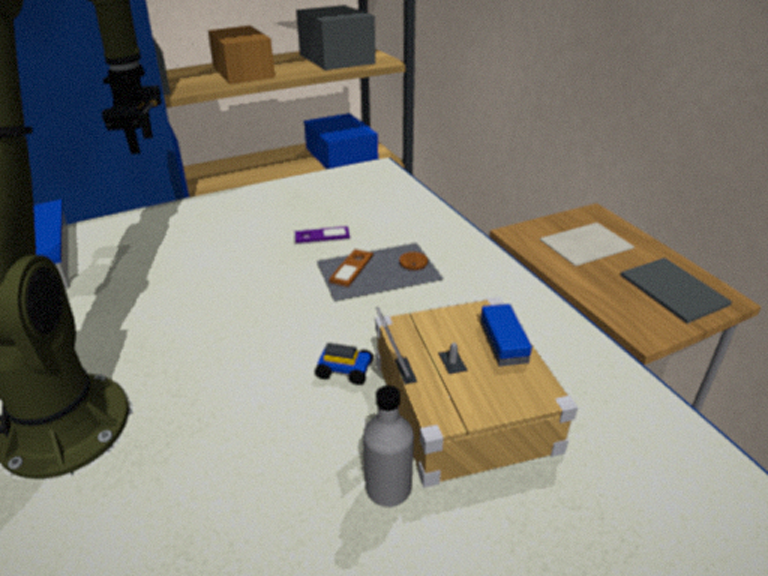

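The top picture shows the chest at about (478,265), with the post at (477,274), the hasp up at (473,315), the flask at (525,348) and the car at (403,335). There are two tag candidates. The orange-wood one at (271,277) lies on the felt pad with its hole near (259,265). The purple one at (197,282) lies off the pad and is the look-alike. I'll confirm the orange one in an enlarged crop.

Run:
```python
import cv2,numpy as np
t=cv2.imread("pics/t0_raw.png");s=cv2.imread("pics/s0_raw.png")
f=lambda im,x0,y0,x1,y1,k:cv2.resize(im[y0:y1,x0:x1],None,fx=k,fy=k,interpolation=cv2.INTER_CUBIC)
a=f(t,155,155,215,215,6.5); b=f(t,285,175,345,235,6.5)
cv2.imwrite("pics/c1.png",np.hstack([a,b]))
cv2.imwrite("pics/c2.png",f(s,235,190,395,310,5))
```

```text
(no output)
```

View pics/c1.png

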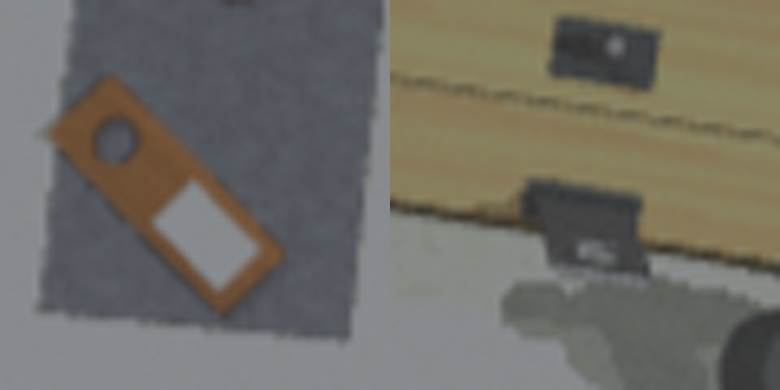

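View pics/c2.png

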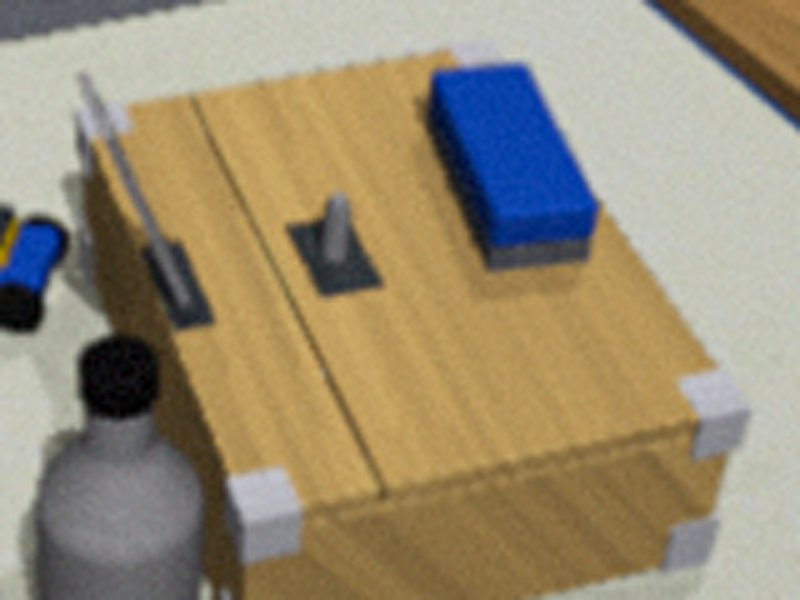

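Run:
```python
from h import *
c=lambda x,y:(155+x/6.5,155+y/6.5)
d=lambda x,y:(285+(x-390)/6.5,175+y/6.5)
e=lambda x,y:(235+x/5,190+y/5)
zt=0.014
C=[atz("top",*c(*p),zt)[:2] for p in[(110,73),(50,132),(222,315),(285,252)]]
print("tag corners",np.round(C,4)); C=np.array(C)
m=C.mean(0);ax=(C[0]+C[1]-C[2]-C[3])/2;print("center",m,"len",np.linalg.norm(ax),"yaw",np.degrees(np.arctan2(ax[1],ax[0])), "w",np.linalg.norm(C[0]-C[1]))
print("hole",atz("top",*c(114,141),.009), m+.038*ax/np.linalg.norm(ax))
print("post tip tri",tri(*d(615,45),*e(338,200)),"foot side",atz("side",*e(336,258),.1), "tip top",atz("top",*d(615,45),.135))
s1=atz("side",*e(195,95),.1);s2=atz("side",*e(380,490),.1);print("seam",s1,s2,np.degrees(np.arctan2(*(s1-s2)[[1,0]])))
t1=atz("top",*d(390,77),.1);t2=atz("top",*d(780,138),.1);print("seam top",t1,t2,np.degrees(np.arctan2(*(t1-t2)[[1,0]])))
print("chest corners top(t0 px)")
for u,v in[(432,203),(407,309),(527,326),(549,230)]:print(atz("top",u/1.5,v/1.5,.1))
print("hasp front corners: hinge-ends top @.1045",atz("top",*d(530,185),.1045),atz("top",*d(640,200),.1045))
print("free end", tri(*d(597,262),*e(88,80)))
for z in(.16,.18,.2,.21):print(z,atz("top",*d(555,262),z),atz("top",*d(648,275),z),"side",atz("side",*e(85,75),z))
print("flask",atz("top",538/1.5,349/1.5,.19),"car",atz("top",403/1.5,335/1.5,.04))
```

```text
tag corners [[0.6667 0.2389]
 [0.6371 0.2699]
 [0.5414 0.1828]
 [0.5726 0.1504]]
center [0.60444291 0.21051767] len 0.12931428819365295 yaw 42.78060857371712 w 0.042882203721374246
hole [0.63225424 0.23810087 0.009     ] [0.63233338 0.236327  ]
post tip tri (array([ 0.5898442 , -0.23066006,  0.13366896]), np.float64(0.001400862884504509)) foot side [ 0.59105721 -0.2322343   0.1       ] tip top [ 0.58906938 -0.23014059  0.135     ]
seam [ 0.58946731 -0.09648661  0.1       ] [ 0.53686468 -0.35832469  0.1       ] 78.64062837111992
seam top [ 0.58016465 -0.12812898  0.1       ] [ 0.5465206  -0.31179718  0.1       ] 79.6197293160417
chest corners top(t0 px)
[ 0.74153802 -0.1424888   0.1       ]
[ 0.52196418 -0.08427845  0.1       ]
[ 0.48119207 -0.32843865  0.1       ]
[ 0.67840045 -0.38263639  0.1       ]
hasp front corners: hinge-ends top @.1045 [ 0.52688943 -0.19223087  0.1045    ] [ 0.51853901 -0.24376027  0.1045    ]
free end (array([ 0.48433316, -0.20534457,  0.21865979]), np.float64(0.004970671000092089))
0.16 [ 0.48874749 -0.19567686  0.16      ] [ 0.48188367 -0.23730239  0.16      ] side [ 0.51413358 -0.12985077  0.16      ]
0.18 [ 0.48818228 -0.19313866  0.18      ] [ 0.48142723 -0.23410453  0.18      ] side [ 0.50325901 -0.15413294  0.18      ]
0.2 [ 0.48761706 -0.19060047  0.2       ] [ 0.48097079 -0.23090667  0.2       ] side [ 0.49238444 -0.17841511  0.2       ]
0.21 [ 0.48733445 -0.18933137  0.21      ] [ 0.48074257 -0.22930775  0.21      ] side [ 0.48694716 -0.19055619  0.21      ]
flask [ 0.43516755 -0.32747325  0.19      ] car [ 0.46962899 -0.07639312  0.04      ]
```

The orange tag is confirmed: it is on the pad and has the big round hole at crop pixel (114,141). The hasp stands at about 107°, tip at side-crop pixel (85,75). In the side crop the post tip is at (338,200), and the chest yaw is about -10.9°. I'll start with the hasp.

Call:
{"op": "jog_arm", "data": {
  "motion": [
    {"z": -4, "az": -5.8},
    {"z": -4, "az": -5.8},
    {"x": -3.8, "y": -3.1},
    {"x": -3.8, "y": -3.1},
    {"x": -3.8, "y": -3.1}
  ],
  "claw": -1,
  "squeeze": 20
}}

```text
$.motion[0]: bad value
```

Call:
{"op": "jog_arm", "data": {
  "motion": [
    {"x": -3.8, "y": -3.1},
    {"x": -3.8, "y": -3.1},
    {"x": -3.8, "y": -3.1},
    {"x": -3.8, "y": -3.1},
    {"x": -3.8, "y": -3.1}
  ]
}}

```text
$.motion[0]: bad value
```

```bash
cat >> h.py <<'E'
YAW=np.radians(-10.9); CX=np.array([np.cos(YAW),np.sin(YAW)]); CY=np.array([-CX[1],CX[0]])
POST=np.array([.590,-.231]); H=POST-.075*CX
def ch(p): d=np.array(p)[:2]-H; return np.round([d@CX,d@CY],4)
def st():
    o=env.get_obs(); print("t",round(o["time_s"],2),"pos",np.round(o["tool_pos"],4),"rot",np.round(o["tool_rot"],2),"chest",ch(o["tool_pos"]),"F",np.round(o["force"],1),"w",round(o["grip_width"],4),"gf",o["grasp_force"])
E
python3 -c "
from h import *
st()
for u,v in[(446,229),(501,244),(503,217),(452,208)]:print(ch(atz('top',u/1.5,v/1.5,.135)))"
```

```text
t 0.1 pos [0.2487 0.6    0.2216] rot [-1.799e+02  1.000e-02  1.575e+02] chest [-0.4173  0.7515] F [-0.7 -0.3 -0.2] w 0.0868 gf 0.0
[0.151  0.0806]
[ 0.1389 -0.0332]
[ 0.194 -0.029]
[0.1955 0.0754]
```

Call:
{"op": "jog_arm", "data": {
  "motion": [
    {"x": 0, "y": 0, "z": -4, "ax": 0, "ay": 0, "az": -5.8},
    {"x": 0, "y": 0, "z": -4, "ax": 0, "ay": 0, "az": -5.8},
    {"x": -3.8, "y": -3.1, "z": 0, "ax": 0, "ay": 0, "az": 0},
    {"x": -3.8, "y": -3.1, "z": 0, "ax": 0, "ay": 0, "az": 0},
    {"x": -3.8, "y": -3.1, "z": 0, "ax": 0, "ay": 0, "az": 0}
  ],
  "claw": -1,
  "squeeze": 20
}}

```text
time_s: 0.6
tool_pos: [0.3439, 0.4863, 0.3024]
tool_rot: [-180.0, 0.0, 169.2]
force: [0.4, -0.0, -0.3]
grip_width: 0.0548
grasp_force: 0.0
```

Call:
{"op": "jog_arm", "data": {
  "motion": [
    {"x": -3.8, "y": -3.1, "z": 0, "ax": 0, "ay": 0, "az": 0},
    {"x": -3.8, "y": -3.1, "z": 0, "ax": 0, "ay": 0, "az": 0},
    {"x": -3.8, "y": -3.1, "z": 0, "ax": 0, "ay": 0, "az": 0},
    {"x": -3.8, "y": -3.1, "z": 0, "ax": 0, "ay": 0, "az": 0},
    {"x": -3.8, "y": -3.1, "z": 0, "ax": 0, "ay": 0, "az": 0}
  ]
}}

```text
time_s: 1.1
tool_pos: [0.5012, 0.2976, 0.3023]
tool_rot: [-180.0, -0.0, 169.1]
force: [1.2, 0.2, 0.1]
grip_width: 0.0147
grasp_force: 0.0
```

Call:
{"op": "jog_arm", "data": {
  "motion": [
    {"x": 0, "y": -4.9, "z": 0, "ax": 0, "ay": 0, "az": 0},
    {"x": 0, "y": -4.9, "z": 0, "ax": 0, "ay": 0, "az": 0},
    {"x": 0, "y": -4.9, "z": 0, "ax": 0, "ay": 0, "az": 0},
    {"x": 0, "y": -4.9, "z": 0, "ax": 0, "ay": 0, "az": 0},
    {"x": 0, "y": -4.9, "z": 0, "ax": 0, "ay": 0, "az": 0}
  ]
}}

```text
time_s: 1.6
tool_pos: [0.4532, 0.0569, 0.3022]
tool_rot: [180.0, -0.0, 169.1]
force: [1.1, -0.5, 0.2]
grip_width: 0.0004
grasp_force: 0.0
```

```bash
python3 -c "
from h import *
st()"
```

```text
t 1.6 pos [0.4532 0.0569 0.3022] rot [ 1.800e+02 -2.000e-02  1.691e+02] chest [-0.1138  0.2568] F [ 1.1 -0.5  0.2] w 0.0004 gf 0.0
```

Call:
{"op": "jog_arm", "data": {
  "motion": [
    {"x": -0.8, "y": -4.9, "z": 0, "ax": 0, "ay": 0, "az": 0},
    {"x": -0.8, "y": -4.9, "z": 0, "ax": 0, "ay": 0, "az": 0},
    {"x": -0.8, "y": -4.9, "z": 0, "ax": 0, "ay": 0, "az": 0},
    {"x": -0.8, "y": -4.9, "z": 0, "ax": 0, "ay": 0, "az": 0},
    {"x": -0.8, "y": -4.9, "z": 0, "ax": 0, "ay": 0, "az": 0}
  ]
}}

```text
time_s: 2.1
tool_pos: [0.4463, -0.1911, 0.3025]
tool_rot: [180.0, 0.0, 169.1]
force: [1.0, -0.1, 0.0]
grip_width: 0.0005
grasp_force: 0.0
```

Call:
{"op": "jog_arm", "data": {
  "motion": [
    {"x": 0, "y": -1.2, "z": 4, "ax": 0, "ay": 0, "az": 0},
    {"x": 0, "y": 0, "z": 4, "ax": 0, "ay": 0, "az": 0},
    {"x": 0, "y": 0, "z": 3.7, "ax": 0, "ay": 0, "az": 0},
    {"x": 0, "y": 0, "z": 0, "ax": 0, "ay": 0, "az": 0},
    {"x": 0, "y": 0, "z": 0, "ax": 0, "ay": 0, "az": 0}
  ]
}}

```text
time_s: 2.6
tool_pos: [0.4446, -0.201, 0.186]
tool_rot: [-180.0, -0.0, 169.1]
force: [0.5, 0.2, 0.8]
grip_width: 0.0005
grasp_force: 0.0
```

```bash
python3 -c "
from h import *
st();snap('side','s1',(235,110,395,310),3);snap('top','t1',(240,120,400,280),3)
a=cv2.imread('pics/s1.png');b=cv2.imread('pics/t1.png')[:480,:310]
b=cv2.copyMakeBorder(b,0,a.shape[0]-b.shape[0],0,0,0);cv2.imwrite('pics/m1.png',np.hstack([a,b]))"
```

```text
t 2.6 pos [ 0.4446 -0.201   0.186 ] rot [-1.7998e+02 -4.0000e-02  1.6910e+02] chest [-0.0734  0.0019] F [0.5 0.2 0.8] w 0.0005 gf 0.0
```

View pics/m1.png

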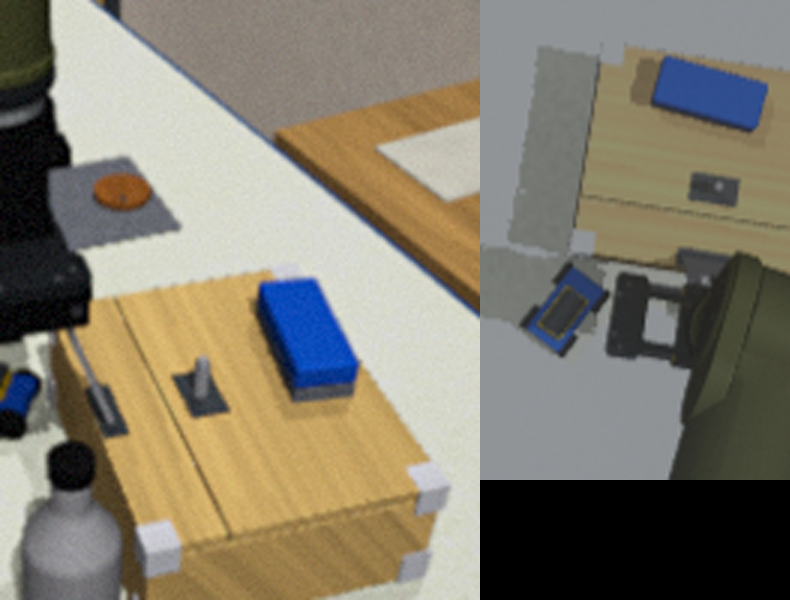

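The side view shows the closed fingers in front of the upright hasp without touching it. The tip of the hasp is at (75,325), below the gripper body. Next I push along an arc.

Call:
{"op": "jog_arm", "data": {
  "motion": [
    {"x": -1.5, "y": 0, "z": 0.1, "ax": 0, "ay": 0, "az": 0},
    {"x": -1.2, "y": 0, "z": 0.1, "ax": 0, "ay": 0, "az": 0},
    {"x": -1.2, "y": 0, "z": 0.2, "ax": 0, "ay": 0, "az": 0},
    {"x": -1.2, "y": 0, "z": 0.2, "ax": 0, "ay": 0, "az": 0},
    {"x": -1.0, "y": 0, "z": 0.1, "ax": 0, "ay": 0, "az": 0}
  ]
}}

```text
time_s: 3.2
tool_pos: [0.5063, -0.2126, 0.1805]
tool_rot: [180.0, 0.1, 169.2]
force: [-2.0, -0.5, 2.9]
grip_width: 0.0006
grasp_force: 0.9
```

Call:
{"op": "jog_arm", "data": {
  "motion": [
    {"x": -1.2, "y": 0, "z": 0.2, "ax": 0, "ay": 0, "az": 0},
    {"x": -1.3, "y": 0, "z": 0.4, "ax": 0, "ay": 0, "az": 0},
    {"x": -1.0, "y": 0, "z": 0.7, "ax": 0, "ay": 0, "az": 0},
    {"x": -1.0, "y": 0, "z": 0.8, "ax": 0, "ay": 0, "az": 0},
    {"x": -0.6, "y": 0, "z": 0.9, "ax": 0, "ay": 0, "az": 0}
  ]
}}

```text
time_s: 3.7
tool_pos: [0.5569, -0.2226, 0.1499]
tool_rot: [-180.0, 0.2, 169.1]
force: [-0.6, -0.9, 1.4]
grip_width: 0.0004
grasp_force: 0.8
```

```bash
python3 -c "
from h import *
st()"
```

```text
t 3.7 pos [ 0.5569 -0.2226  0.1499] rot [-179.97    0.2   169.14] chest [0.0409 0.002 ] F [-0.6 -0.9  1.4] w 0.0004 gf 0.7536604651249945
```

Call:
{"op": "jog_arm", "data": {
  "motion": [
    {"x": -0.4, "y": 0, "z": 1.1, "ax": 0, "ay": 0, "az": 0},
    {"x": -0.4, "y": 0, "z": 1.2, "ax": 0, "ay": 0, "az": 0},
    {"x": -0.1, "y": 0, "z": 1.0, "ax": 0, "ay": 0, "az": 0},
    {"x": 0, "y": 0, "z": 0.6, "ax": 0, "ay": 0, "az": 0},
    {"x": 0, "y": 0, "z": 0.2, "ax": 0, "ay": 0, "az": 0}
  ]
}}

```text
time_s: 4.2
tool_pos: [0.5628, -0.2234, 0.1074]
tool_rot: [179.9, -0.1, 169.1]
force: [-3.8, 1.9, 13.0]
grip_width: 0.0006
grasp_force: 6.4
```

Call:
{"op": "jog_arm", "data": {
  "motion": [
    {"x": 0, "y": 0, "z": 0.2, "ax": 0, "ay": 0, "az": 0},
    {"x": 0, "y": 0, "z": 0, "ax": 0, "ay": 0, "az": 0},
    {"x": 0, "y": 0, "z": 0, "ax": 0, "ay": 0, "az": 0},
    {"x": 0, "y": 0, "z": 0, "ax": 0, "ay": 0, "az": 0},
    {"x": 0, "y": 0, "z": 0, "ax": 0, "ay": 0, "az": 0}
  ]
}}

```text
time_s: 4.7
tool_pos: [0.5628, -0.2234, 0.1073]
tool_rot: [179.9, -0.1, 169.1]
force: [-4.8, 2.8, 13.1]
grip_width: 0.0004
grasp_force: 6.7
```

```bash
python3 -c "
from h import *
st()"
```

```text
t 4.7 pos [ 0.5628 -0.2234  0.1073] rot [ 1.7988e+02 -6.0000e-02  1.6909e+02] chest [0.0469 0.0023] F [-4.8  2.8 13.1] w 0.0004 gf 6.68713859282434
```

Call:
{"op": "jog_arm", "data": {
  "motion": [
    {"x": 0, "y": 0, "z": -4, "ax": 0, "ay": 0, "az": 0},
    {"x": 0, "y": 0, "z": -4.5, "ax": 0, "ay": 0, "az": 0},
    {"x": 0, "y": 4, "z": -2.5, "ax": 0, "ay": 0, "az": 0},
    {"x": 0, "y": 4.9, "z": 0, "ax": 0, "ay": 0, "az": 0},
    {"x": 0, "y": 4.9, "z": 0, "ax": 0, "ay": 0, "az": 0}
  ]
}}

```text
time_s: 5.2
tool_pos: [0.5896, -0.0876, 0.2166]
tool_rot: [179.9, 0.1, 169.0]
force: [0.6, 0.6, -0.2]
grip_width: 0.0005
grasp_force: 0.0
```

Call:
{"op": "jog_arm", "data": {
  "motion": [
    {"x": 0.8, "y": 4.9, "z": 0, "ax": 0, "ay": 0, "az": 0},
    {"x": 0.8, "y": 4.9, "z": 0, "ax": 0, "ay": 0, "az": 0},
    {"x": 0.8, "y": 4.9, "z": 0, "ax": 0, "ay": 0, "az": 0},
    {"x": 0.8, "y": 4.9, "z": 0, "ax": 0, "ay": 0, "az": 0},
    {"x": 0.8, "y": 4.9, "z": 0, "ax": 0, "ay": 0, "az": 0}
  ],
  "claw": 1
}}

```text
time_s: 5.7
tool_pos: [0.5957, 0.1614, 0.2152]
tool_rot: [-180.0, -0.1, 169.1]
force: [1.1, -1.3, 0.8]
grip_width: 0.0328
grasp_force: 0.0
```

Call:
{"op": "jog_arm", "data": {
  "motion": [
    {"x": 0, "y": 4.9, "z": 0, "ax": 0, "ay": 0, "az": 0},
    {"x": 0, "y": 0, "z": 0, "ax": 0, "ay": 0, "az": -8.5},
    {"x": 0, "y": 0, "z": 0, "ax": 0, "ay": 0, "az": -8.5},
    {"x": 0, "y": 0, "z": 0, "ax": 0, "ay": 0, "az": -8.5},
    {"x": 0, "y": 0, "z": 0, "ax": 0, "ay": 0, "az": -8.5}
  ]
}}

```text
time_s: 6.2
tool_pos: [0.6052, 0.2076, 0.2147]
tool_rot: [-180.0, -0.1, -156.5]
force: [0.5, -1.2, -0.2]
grip_width: 0.0725
grasp_force: 0.0
```

Call:
{"op": "jog_arm", "data": {
  "motion": [
    {"x": 0, "y": 0, "z": 0, "ax": 0, "ay": 0, "az": -8.5},
    {"x": 0, "y": 0, "z": 0, "ax": 0, "ay": 0, "az": -8.5},
    {"x": 0, "y": 0, "z": 0, "ax": 0, "ay": 0, "az": -2.7},
    {"x": 0, "y": 0, "z": 0, "ax": 0, "ay": 0, "az": 0},
    {"x": 0, "y": 0, "z": 0, "ax": 0, "ay": 0, "az": 0}
  ]
}}

```text
time_s: 6.7
tool_pos: [0.6056, 0.2076, 0.2151]
tool_rot: [180.0, -0.0, -137.3]
force: [-0.4, 0.2, 0.0]
grip_width: 0.087
grasp_force: 0.0
```

```bash
python3 -c "
from h import *
st();snap('side','s2',(200,150,360,270),5);snap('top','t2',(135,120,365,260),3.4)"
```

```text
t 6.7 pos [0.6056 0.2076 0.2151] rot [ 1.7997e+02 -5.0000e-02 -1.3729e+02] chest [0.0073 0.4336] F [-0.4  0.2  0. ] w 0.087 gf 0.0
```

View pics/s2.png

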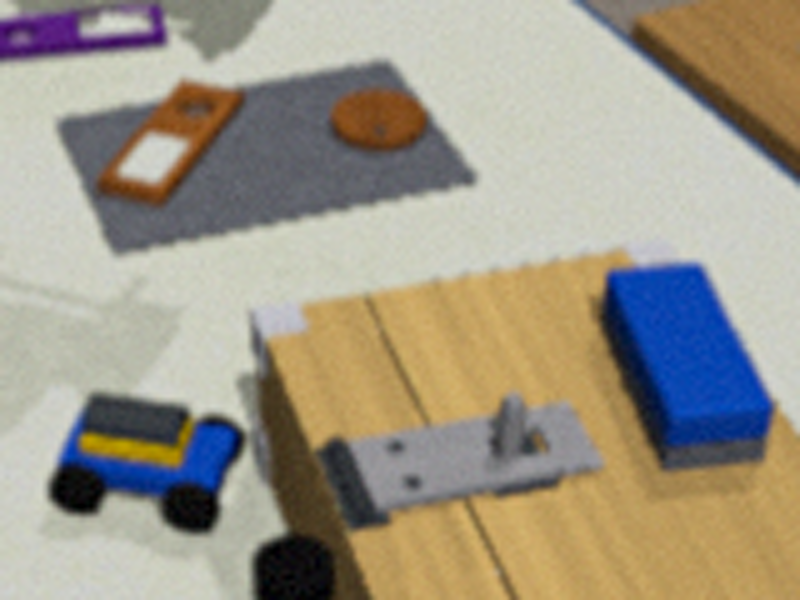

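View pics/t2.png

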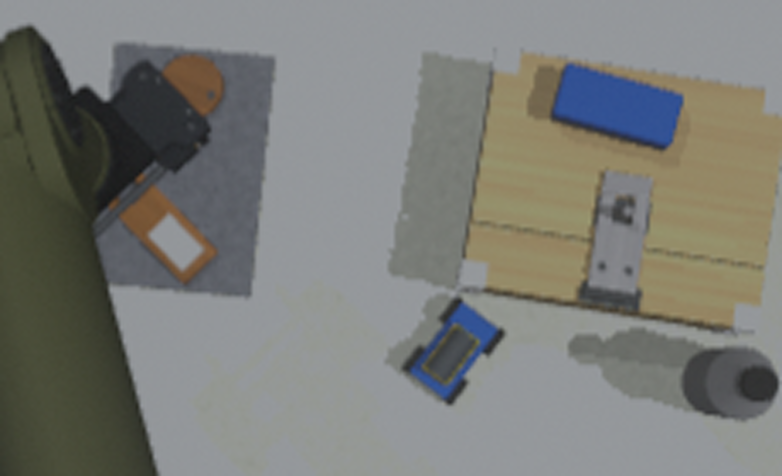

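The hasp is flat and the post comes up through its slot, with the tip at (513,400) in the side crop. The orange tag with its hole at (196,106) has not moved. Next is the grasp.

Call:
{"op": "jog_arm", "data": {
  "motion": [
    {"x": -0.1, "y": 0.3, "z": 4.5, "ax": 0, "ay": 0, "az": 0},
    {"x": 0, "y": 0, "z": 4.5, "ax": 0, "ay": 0, "az": 0},
    {"x": 0, "y": 0, "z": 4.5, "ax": 0, "ay": 0, "az": 0},
    {"x": 0, "y": 0, "z": 3.5, "ax": 0, "ay": 0, "az": 0},
    {"x": 0, "y": 0, "z": 2, "ax": 0, "ay": 0, "az": 0}
  ],
  "claw": 0.7
}}

```text
time_s: 7.3
tool_pos: [0.6023, 0.21, 0.0218]
tool_rot: [179.9, -0.3, -137.2]
force: [-0.1, 0.5, 0.5]
grip_width: 0.0743
grasp_force: 0.0
```

Call:
{"op": "jog_arm", "data": {
  "motion": [
    {"x": 0, "y": 0, "z": 1, "ax": 0, "ay": 0, "az": 0},
    {"x": 0, "y": 0, "z": 0.7, "ax": 0, "ay": 0, "az": 0},
    {"x": 0, "y": 0, "z": 0, "ax": 0, "ay": 0, "az": 0},
    {"x": 0, "y": 0, "z": 0, "ax": 0, "ay": 0, "az": 0},
    {"x": 0, "y": 0, "z": 0, "ax": 0, "ay": 0, "az": 0}
  ]
}}

```text
time_s: 7.8
tool_pos: [0.6058, 0.2111, 0.0101]
tool_rot: [-180.0, 0.1, -137.2]
force: [-0.0, 0.2, 0.5]
grip_width: 0.0741
grasp_force: 0.0
```

```bash
python3 -c "
from h import *
st()
for p in [(185,80),(243,93),(158,195),(100,185)]: print(atz('side',200+p[0]/5,150+p[1]/5,.014))
print('hole',atz('side',200+196/5,150+106/5,.012))
c,d=ray('top',191.5,145);print('disc',atz('top',191.5,145,.014))"
```

```text
t 7.8 pos [0.6058 0.2111 0.0101] rot [-1.7996e+02  1.4000e-01 -1.3721e+02] chest [0.0069 0.4371] F [-0.   0.2  0.5] w 0.0741 gf 0.0
[0.63990707 0.26870303 0.014     ]
[0.66817547 0.23604496 0.014     ]
[0.57130398 0.14983133 0.014     ]
[0.54289658 0.17600639 0.014     ]
hole [0.63468403 0.23787327 0.012     ]
disc [0.73643196 0.1727935  0.014     ]
```

Call:
{"op": "jog_arm", "data": {
  "motion": [
    {"x": 0, "y": 0, "z": 0.3, "ax": 0, "ay": 0, "az": 0},
    {"x": 0, "y": 0, "z": 0, "ax": 0, "ay": 0, "az": 0},
    {"x": 0, "y": 0, "z": 0, "ax": 0, "ay": 0, "az": 0},
    {"x": 0, "y": 0, "z": 0, "ax": 0, "ay": 0, "az": 0},
    {"x": 0, "y": 0, "z": 0, "ax": 0, "ay": 0, "az": 0}
  ],
  "claw": -1,
  "squeeze": 30
}}

```text
time_s: 8.3
tool_pos: [0.6047, 0.2108, 0.0057]
tool_rot: [180.0, 0.0, -137.2]
force: [-0.7, 0.2, 1.0]
grip_width: 0.0457
grasp_force: 30.0
```

Call:
{"op": "jog_arm", "data": {
  "motion": [
    {"x": 0, "y": 0, "z": 0, "ax": 0, "ay": 0, "az": 0},
    {"x": 0, "y": 0, "z": 0, "ax": 0, "ay": 0, "az": 0},
    {"x": 0, "y": 0, "z": 0, "ax": 0, "ay": 0, "az": 0},
    {"x": 0, "y": 0, "z": -1, "ax": 0, "ay": 0, "az": 0},
    {"x": 0, "y": 0, "z": -2, "ax": 0, "ay": 0, "az": 0}
  ]
}}

```text
time_s: 8.8
tool_pos: [0.6033, 0.2102, 0.0346]
tool_rot: [179.9, -0.2, -137.2]
force: [0.8, -0.5, -0.3]
grip_width: 0.0455
grasp_force: 30.0
```

Call:
{"op": "jog_arm", "data": {
  "motion": [
    {"x": 0, "y": 0, "z": -4, "ax": 0, "ay": 0, "az": 0},
    {"x": 0, "y": 0, "z": -4, "ax": 0, "ay": 0, "az": 0},
    {"x": 0, "y": 0, "z": -4, "ax": 0, "ay": 0, "az": 0},
    {"x": 0, "y": 0, "z": -4, "ax": 0, "ay": 0, "az": 0},
    {"x": 0, "y": 0, "z": -2, "ax": 0, "ay": 0, "az": 0}
  ]
}}

```text
time_s: 9.3
tool_pos: [0.6063, 0.211, 0.2209]
tool_rot: [-179.9, 0.4, -137.2]
force: [0.5, 0.7, -0.6]
grip_width: 0.0456
grasp_force: 30.0
```

```bash
python3 -c "
from h import *
st()"
```

```text
t 9.3 pos [0.6063 0.211  0.2209] rot [-179.88    0.36 -137.22] chest [0.0074 0.4371] F [ 0.5  0.7 -0.6] w 0.0456 gf 30.00002771615982
```

Call:
{"op": "jog_arm", "data": {
  "motion": [
    {"x": 0, "y": 0, "z": 0, "ax": 0, "ay": 0, "az": 8.5},
    {"x": 0, "y": 0, "z": 0, "ax": 0, "ay": 0, "az": 8.5},
    {"x": 0, "y": 0, "z": 0, "ax": 0, "ay": 0, "az": 8.5},
    {"x": 0, "y": 0, "z": 0, "ax": 0, "ay": 0, "az": 8.5},
    {"x": 0, "y": 0, "z": 0, "ax": 0, "ay": 0, "az": 8.5}
  ]
}}

```text
time_s: 9.8
tool_pos: [0.6046, 0.2106, 0.2163]
tool_rot: [180.0, 0.0, 179.9]
force: [0.5, -0.6, 0.1]
grip_width: 0.0457
grasp_force: 30.0
```

Call:
{"op": "jog_arm", "data": {
  "motion": [
    {"x": 0, "y": 0, "z": 0, "ax": 0, "ay": 0, "az": 8.5},
    {"x": 0, "y": 0, "z": 0, "ax": 0, "ay": 0, "az": 2.7},
    {"x": -1, "y": -4, "z": 0, "ax": 0, "ay": 0, "az": 0},
    {"x": -1, "y": -4, "z": 0, "ax": 0, "ay": 0, "az": 0},
    {"x": -0.9, "y": -4, "z": 0, "ax": 0, "ay": 0, "az": 0}
  ]
}}

```text
time_s: 10.3
tool_pos: [0.6104, 0.086, 0.2163]
tool_rot: [180.0, 0.0, 169.1]
force: [0.1, 1.0, 0.8]
grip_width: 0.0453
grasp_force: 30.0
```

Call:
{"op": "jog_arm", "data": {
  "motion": [
    {"x": 0, "y": -4.5, "z": 0, "ax": 0, "ay": 0, "az": 0},
    {"x": 0, "y": -4.5, "z": 0, "ax": 0, "ay": 0, "az": 0},
    {"x": 0, "y": -4.5, "z": 0, "ax": 0, "ay": 0, "az": 0},
    {"x": 0, "y": -4.5, "z": 0, "ax": 0, "ay": 0, "az": 0},
    {"x": 0, "y": -4.5, "z": 0, "ax": 0, "ay": 0, "az": 0}
  ]
}}

```text
time_s: 10.8
tool_pos: [0.5673, -0.1353, 0.2165]
tool_rot: [180.0, 0.1, 169.1]
force: [1.0, -0.4, -0.3]
grip_width: 0.0454
grasp_force: 30.0
```

Call:
{"op": "jog_arm", "data": {
  "motion": [
    {"x": 0, "y": -4, "z": 0, "ax": 0, "ay": 0, "az": 0},
    {"x": 0, "y": -3.2, "z": 1, "ax": 0, "ay": 0, "az": 0},
    {"x": 0, "y": -2, "z": 2, "ax": 0, "ay": 0, "az": 0},
    {"x": 0, "y": 0, "z": 2, "ax": 0, "ay": 0, "az": 0},
    {"x": 0, "y": 0, "z": 1, "ax": 0, "ay": 0, "az": 0}
  ]
}}

```text
time_s: 11.3
tool_pos: [0.5493, -0.2244, 0.1545]
tool_rot: [180.0, -0.1, 169.0]
force: [-0.6, 0.1, -0.4]
grip_width: 0.0455
grasp_force: 30.0
```

Call:
{"op": "jog_arm", "data": {
  "motion": [
    {"x": 0, "y": 0, "z": 0, "ax": 0, "ay": 0, "az": 0},
    {"x": 0, "y": 0, "z": 0, "ax": 0, "ay": 0, "az": 0},
    {"x": 0, "y": 0, "z": 0, "ax": 0, "ay": 0, "az": 0},
    {"x": 0, "y": 0, "z": 0, "ax": 0, "ay": 0, "az": 0},
    {"x": 0, "y": 0, "z": 0, "ax": 0, "ay": 0, "az": 0}
  ]
}}

```text
time_s: 11.8
tool_pos: [0.551, -0.2237, 0.1562]
tool_rot: [180.0, 0.1, 169.1]
force: [-0.8, 0.3, -1.1]
grip_width: 0.0451
grasp_force: 30.0
```

```bash
python3 -c "
from h import *
st();snap('side','s3',(220,170,370,270),5)
snap('top','t3',(280,150,360,240),6)
a=cv2.resize(cv2.imread('pics/s3.png'),None,fx=.62,fy=.62);b=cv2.imread('pics/t3.png')[:,:330]
a=cv2.copyMakeBorder(a,0,b.shape[0]-a.shape[0],0,0,0);cv2.imwrite('pics/m3.png',np.hstack([a,b]))"
```

```text
t 11.8 pos [ 0.551  -0.2237  0.1562] rot [1.7999e+02 7.0000e-02 1.6913e+02] chest [ 0.0353 -0.0002] F [-0.8  0.3 -1.1] w 0.0451 gf 29.999848902225494
```

View pics/m3.png

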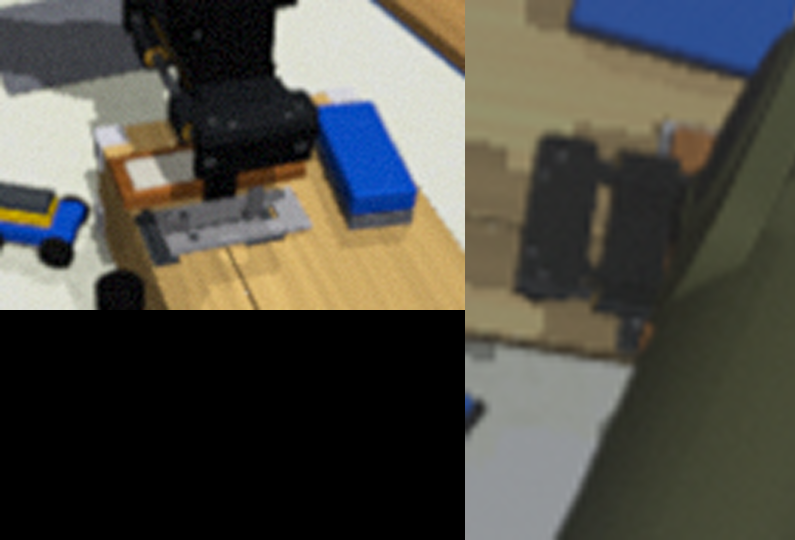

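The tag hangs level over the closed hasp, lined up with it (side view, end near (305,170)), but the hole is hidden. I'll lower it slowly and watch the force.

Call:
{"op": "jog_arm", "data": {
  "motion": [
    {"x": -0.1, "y": 0, "z": 0.8, "ax": 0, "ay": 0, "az": 0},
    {"x": 0, "y": 0, "z": 0.8, "ax": 0, "ay": 0, "az": 0},
    {"x": 0, "y": 0, "z": 0.5, "ax": 0, "ay": 0, "az": 0},
    {"x": 0, "y": 0, "z": 0.4, "ax": 0, "ay": 0, "az": 0},
    {"x": 0, "y": 0, "z": 0.4, "ax": 0, "ay": 0, "az": 0}
  ]
}}

```text
time_s: 12.4
tool_pos: [0.5513, -0.224, 0.126]
tool_rot: [-180.0, -0.0, 169.1]
force: [0.5, -0.3, -0.2]
grip_width: 0.0455
grasp_force: 30.0
```

Call:
{"op": "jog_arm", "data": {
  "motion": [
    {"x": 0, "y": 0, "z": 0.2, "ax": 0, "ay": 0, "az": 0},
    {"x": 0, "y": 0, "z": 0, "ax": 0, "ay": 0, "az": 0},
    {"x": 0, "y": 0, "z": 0, "ax": 0, "ay": 0, "az": 0},
    {"x": 0, "y": 0, "z": 0, "ax": 0, "ay": 0, "az": 0},
    {"x": 0, "y": 0, "z": 0, "ax": 0, "ay": 0, "az": 0}
  ]
}}

```text
time_s: 12.9
tool_pos: [0.5517, -0.2241, 0.1248]
tool_rot: [180.0, 0.0, 169.1]
force: [0.8, 0.5, -0.7]
grip_width: 0.0457
grasp_force: 30.0
```

```bash
python3 -c "
from h import *
st();print(env.get_obs()['wrist_torque'])"
```

```text
t 12.9 pos [ 0.5517 -0.2241  0.1248] rot [1.7999e+02 3.0000e-02 1.6910e+02] chest [ 0.0361 -0.0005] F [ 0.8  0.5 -0.7] w 0.0457 gf 29.999798834323883
[ 0.00295102 -0.00697708  0.00738826]
```

There is no force 12 mm below the post tip, so the post is in the hole. Continuing down.

Call:
{"op": "jog_arm", "data": {
  "motion": [
    {"x": 0, "y": 0, "z": 0.5, "ax": 0, "ay": 0, "az": 0},
    {"x": 0, "y": 0, "z": 0.5, "ax": 0, "ay": 0, "az": 0},
    {"x": 0, "y": 0, "z": 0.4, "ax": 0, "ay": 0, "az": 0},
    {"x": 0, "y": 0, "z": 0.2, "ax": 0, "ay": 0, "az": 0},
    {"x": 0, "y": 0, "z": 0, "ax": 0, "ay": 0, "az": 0}
  ]
}}

```text
time_s: 13.4
tool_pos: [0.5514, -0.2239, 0.1096]
tool_rot: [179.9, -0.0, 169.1]
force: [-3.3, 1.7, 7.3]
grip_width: 0.0456
grasp_force: 30.0
```

Call:
{"op": "jog_arm", "data": {
  "motion": [
    {"x": 0, "y": 0, "z": 0, "ax": 0, "ay": 0, "az": 0},
    {"x": 0, "y": 0, "z": 0, "ax": 0, "ay": 0, "az": 0},
    {"x": 0, "y": 0, "z": 0, "ax": 0, "ay": 0, "az": 0},
    {"x": 0, "y": 0, "z": 0, "ax": 0, "ay": 0, "az": 0},
    {"x": 0, "y": 0, "z": 0, "ax": 0, "ay": 0, "az": 0}
  ]
}}

```text
time_s: 13.9
tool_pos: [0.5514, -0.2239, 0.1096]
tool_rot: [179.9, -0.0, 169.1]
force: [-3.5, 2.0, 8.3]
grip_width: 0.0454
grasp_force: 30.0
```

Contact at the expected height, so I release and lift straight up.

Call:
{"op": "jog_arm", "data": {
  "motion": [
    {"x": 0, "y": 0, "z": 0, "ax": 0, "ay": 0, "az": 0},
    {"x": 0, "y": 0, "z": 0, "ax": 0, "ay": 0, "az": 0},
    {"x": 0, "y": 0, "z": 0, "ax": 0, "ay": 0, "az": 0},
    {"x": 0, "y": 0, "z": 0, "ax": 0, "ay": 0, "az": 0},
    {"x": 0, "y": 0, "z": 0, "ax": 0, "ay": 0, "az": 0}
  ],
  "claw": 0.6
}}

```text
time_s: 14.4
tool_pos: [0.5514, -0.224, 0.1083]
tool_rot: [-180.0, -0.0, 169.1]
force: [-0.4, -1.1, -0.3]
grip_width: 0.0685
grasp_force: 0.0
```

Call:
{"op": "jog_arm", "data": {
  "motion": [
    {"x": 0, "y": 0, "z": -0.5, "ax": 0, "ay": 0, "az": 0},
    {"x": 0, "y": 0, "z": -1, "ax": 0, "ay": 0, "az": 0},
    {"x": 0, "y": 0, "z": -3, "ax": 0, "ay": 0, "az": 0},
    {"x": 0, "y": 0, "z": -4, "ax": 0, "ay": 0, "az": 0},
    {"x": 0, "y": 0, "z": -4, "ax": 0, "ay": 0, "az": 0}
  ]
}}

```text
time_s: 14.9
tool_pos: [0.5512, -0.2242, 0.2356]
tool_rot: [-180.0, 0.0, 169.1]
force: [-0.0, -0.4, -0.3]
grip_width: 0.0699
grasp_force: 0.0
```

Call:
{"op": "jog_arm", "data": {
  "motion": [
    {"x": 0, "y": 4.8, "z": 0, "ax": 0, "ay": 0, "az": 0},
    {"x": 0, "y": 4.8, "z": 0, "ax": 0, "ay": 0, "az": 0},
    {"x": 0, "y": 4.8, "z": 0, "ax": 0, "ay": 0, "az": 0},
    {"x": 0, "y": 4.8, "z": 0, "ax": 0, "ay": 0, "az": 0},
    {"x": 0, "y": 4.8, "z": 0, "ax": 0, "ay": 0, "az": 0}
  ]
}}

```text
time_s: 15.4
tool_pos: [0.5972, 0.0134, 0.235]
tool_rot: [179.9, 0.1, 169.1]
force: [0.6, -0.2, 0.4]
grip_width: 0.0701
grasp_force: 0.0
```

```bash
python3 -c "
from h import *
st();snap('side','s4',(230,180,380,290),5)"
```

```text
t 15.4 pos [0.5972 0.0134 0.235 ] rot [1.7995e+02 1.0000e-01 1.6908e+02] chest [0.0359 0.2414] F [ 0.6 -0.2  0.4] w 0.0701 gf 0.0
```

View pics/s4.png

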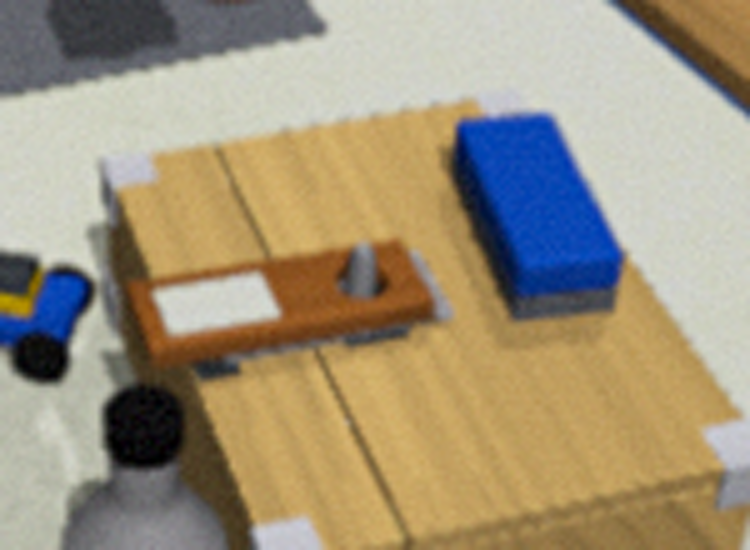

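The tag lies flat on the closed hasp with the post (360,270) up through its hole. The bystanders look undisturbed, so I'm handing in.

```bash
python3 -c "
from cell import env
print(env.sign_off())"
```

```text
the job is handed in; nothing more can be done
None
```

The hasp is folded flat with the post up through its slot, and the wooden tag hangs by its big hole on the post, lying on the hasp and released. I never moved against the flask, car, eraser or disc, and the job was handed in at about 15 s of the 58 s allowed.

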